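# Lock the tray strap with the T-toggle

### The job

Lock the strap over the blue tray: take the yellow-handled T-toggle from its holder, feel its crossbar down through the slot in the strap's end plate, push it down against the spring pad, turn it a quarter turn and let it spring up into the cross groove under the plate so that it stays locked, then let go. Feel gently for the slot and never press hard (no more than about 20 N on the lock, down or up), and leave the green spare toggle and the other things on the table where they are.

Things in the scene. Friction and masses are not known exactly. Their poses are not given: they have to be found in the camera images.
- toggle_grip (a point): Centre of the yellow grip of the T-toggle to use, 51 mm above the crossbar's underside. It stands upright, 66 mm tall, about 90 g. From the bottom: steel crossbar 38 x 10 x 8 mm high, round steel shank 8 mm thick, 28 mm long, yellow grip 42 x 14 x 30 mm high. Own x along grip and crossbar (parallel), y across the 14 mm width, z up.
- spare_grip (a point): Same point of the green-gripped spare toggle, otherwise identical; leave it alone. Which toggle stands in which place varies. Each stands in a black holder 62 x 44 x 22 mm high, crossbar in a 14 mm deep pocket (pocket floor 8 mm above the table); it lifts straight out.
- dock: Fixed transport dock. Origin on the table under the middle of the red lock housing; z up, x from the lock towards the blue tray (55 to 190 mm along x, 170 mm wide, rim 48 mm high). A strap 30 mm wide, top 52 mm high, runs from the lock along +x over the tray.
- dock_plate (a point): Point straight above the dock's origin at the height of the top face (50 mm) of the strap's aluminium end plate, 76 (dock x) x 104 (y) mm, 10 mm thick, slotted right through: 44 mm along dock x, 13 mm along y. Strap, plate and slot together lie up to 16 mm to either side of this point along dock y: it varies, is not measured and stays put. Along x the slot is centred here.
- dock_pad (a point): Middle of the top of the black spring pad below the slot, at rest, 39 mm above the table; 30 (dock x) x 60 (y) mm, fixed sideways. It begins to give downwards at 4 N, stiffens by 0.8 N per mm and bottoms after 13 mm at 14 N. The crossbar turns freely only when the pad is pushed down 7 mm or more (about 10 N), its underside then below 32 mm; either direction will do.
- dock_groove (a point): Roof of the cross groove under the plate, 44 mm above the table, here with the strap centred (it shifts with the slot). The groove runs along dock y, 17 mm wide, between ribs reaching down to 40 mm. Released there with its crossbar along dock y, the toggle springs up and is held: crossbar underside about 36 mm, grip centre about 87 mm above the table. Do not pull up hard.
- oil_mid (a point): white oil bottle with red cap, 48 mm across, 130 mm tall, bystander; this point is its centre
- bush_mid (a point): brass ring, 44 mm across, 30 mm tall, bystander; this point is its centre
- insert_mid (a point): steel block 50 x 35 x 28 mm, bystander; this point is its centre
- wrench_mid (a point): steel wrench 160 mm long, lying flat, bystander; this point is its centre
- gauge_mid (a point): dark steel pin gauge, 28 mm across, 45 mm tall, bystander; this point is its centre
- cup_mid (a point): white plastic cup, 72 mm across, 60 mm tall, bystander; this point is its centre
Mind the look-alikes: they are no part of the job. Of the things that look like the part that bears toggle_grip, the smallest one is meant.

How it is judged:
By the outcome, as a careful person would: the job done as asked, in the order asked, and still so for the second after the job is handed in, with the robot touching nothing.
It also fails if it takes over 70 s, if anything falls off the work surface, if the arm or the gripper's body presses on something with over 40 N, if the wrist force passes 120 N, or if a joint passes its speed limit or range.

### The arm

A 6-joint arm with a two-finger parallel gripper is mounted at the origin on the work surface. World frame = base frame: x ahead of the robot, y to its left, z up, the work surface at z = 0. Lengths are in m, angles in degrees, forces in N, time in s.
With the tool pointing down it reaches from about 0.375 to 0.975 m from the base axis. Payload 3.8 kg.
Tool frame: the origin (TCP) lies midway between the tips of the shut fingers; the grasp point (between the pads) lies 19 mm behind it; z points along the fingers, y is the direction in which the jaws open and shut (so a half turn about z gives the same grasp; the last joint's range is limited). The gripper opens to 88 mm and grips with 3 to 60 N. Pads are 18 mm wide; open, the fingers measure 123 mm over their backs; the gripper's body (75 mm by 187 mm) begins 45 mm behind the grasp point.
Start: joints at [-2.114, 15.12, 91.902, -0, 72.978, -2.114], TCP at [0.675, -0, 0.239] pointing down, gripper open.
Joint ranges: [-150.88, 150.88], [-54.13, 125.18], [17.81, 147.31], [-75.09, 255.09], [0, 152.58], [-146.25, 146.25]. Speed limits (degrees/s): [147.25, 147.25, 180, 180, 180, 180].

### API

Orientations are given as a 3x3 rotation matrix whose columns are the frame's x, y, z axes.
In Python, from plant import bot, vision gives the robot as it stands.
- The arm moves only by the shell command python3 -m pendant 'ROWS' [OPENING]. ROWS is JSON, a list that holds one entry, the list of rows, each a list of 6 numbers: the shift along the tool's x, y, z in mm, then the turn, a rotation vector about the tool's x, y, z in degrees. A call has 1 to 12 rows; each row shifts and turns the commanded pose from where the row before left it, along the tool's axes as they then stand; what a row does not reach is not made up. A row lasts 1/10 s, in which the tool goes at most 50 mm and 8.59 degrees, less where a joint would pass 70% of its speed; a pose out of reach is approached as far as the arm can. A call with a gripper value outside its range is refused whole. OPENING is the finger opening in mm, from 0 to 88.1, set as the call begins (- or left out, the last holds). The fingers move at their own pace and stop on an object; the grip force is fixed at half the most. Time passes only in rows, so rows that do not move let the fingers close. It gives the time, the measured TCP pose, the force and the opening at its end, in the units of the state.
- bot.sense(): the state, without advancing time (a new reading comes with each control period).
- vision.read_camera(name): name is "scene" or "side" or "wrist"; returns a dict with "img" (400x640x3 uint8, blue, green, red), "z_map" (400x640 float32, m along the optical axis (not along the pixel's ray), 0 where there is no reading), "fx", "fy", "cx", "cy" (pixels), "k1" (the pictures are not rectified: a ray, as slopes to the right and down, at radius r is drawn at 1 + k1 r^2 times it, then the intrinsics apply), "eye" and "rotation" of the camera in the world. Camera axes: x right, y down, z forward; pixel columns grow to the right and rows downward; lengths in m; the calibration is good to about 2 mm. A picture is of the moment at which its call begins.
- bot.sign_off(): hands the job in, once; it reports no verdict.
The state is a dict: "time": time; "q": joint angles; "qvel": joint speeds; "joint_torque": joint torques, N m; "tcp_pos": TCP position; "tool_rot": TCP orientation; "wrist_force": force on the tool from outside, world axes, zero at the start; "wrist_torque": the same for the moment, N m; "opening": opening from 0.0 (shut) to 1.0 (fully open).
Only numpy, scipy, OpenCV 4.12 (cv2) and the standard library are available. Lean on these libraries where they do the work, as an engineer would, in place of code of your own. Each camera call takes 0.05 s, during which the arm holds its last target. There are 200 camera calls.

## Working session

There is one attempt and no reset: what is moved stays moved. The work goes in short steps, Python scripts to look and compute and a shell command to move; the robot and the scene stay as the last step left them, time stands still between calls to the robot, and variables do not carry over. Pictures are saved under pics/ and viewed, about 8 in all and at most 12, crops included, and the job is handed in when it is done.

```bash
ls; mkdir -p pics
cat > h.py <<'E'
import numpy as np,cv2
from plant import bot,vision
def cloud(c):
    z=c["z_map"];v,u=np.mgrid[0:400,0:640]
    K=np.array([[c["fx"],0,c["cx"]],[0,c["fy"],c["cy"]],[0,0,1.]])
    p=cv2.undistortPoints(np.stack([u,v],-1).reshape(-1,1,2).astype(np.float64),K,np.array([c["k1"],0,0,0,0.])).reshape(400,640,2)
    R=np.array(c["rotation"]);P=np.dstack([p,np.ones((400,640))])
    ray=P@R.T
    return ray, np.array(c["eye"])+ray*z[...,None], z>0
def plane(c,ray,u,v,h):
    r=ray[int(round(v)),int(round(u))];e=np.array(c["eye"]);return e+r*(h-e[2])/r[2]
E
python3 - <<'E'
from h import *
for n in("scene","side"):
    c=vision.read_camera(n);cv2.imwrite(f"pics/{n}1.png",c["img"]);print(n,c["eye"],c["rotation"],c["fx"],c["k1"])
s=bot.sense();print(s["tcp_pos"],s["tool_rot"],s["opening"],s["wrist_force"],s["time"])
E
```

```text
pics
scene [ 1.28011343 -0.1800241   1.11316533] [[ 0.21609899  0.7974582  -0.5633486 ]
 [ 0.97632457 -0.18214634  0.11667493]
 [-0.0095685  -0.57522442 -0.81793967]] 457.0686721546915 -0.09062035182328086
side [ 0.14776686 -0.78090486  0.83531381] [[ 0.87491817 -0.31929026  0.36410428]
 [-0.48419235 -0.56322808  0.6695759 ]
 [-0.00871531 -0.76212063 -0.64737639]] 455.9688101174726 -0.09286991201226459
[6.74360867e-01 4.86410191e-05 2.37546136e-01] [[-5.77386607e-06  9.99998020e-01 -1.99009358e-03]
 [ 9.99999996e-01  5.94613711e-06  8.65583833e-05]
 [ 8.65700453e-05 -1.99009307e-03 -9.99998016e-01]] 0.9987776877511544 [-0.18803613 -0.36952043 -0.75228485] 0.1
```

View pics/scene1.png

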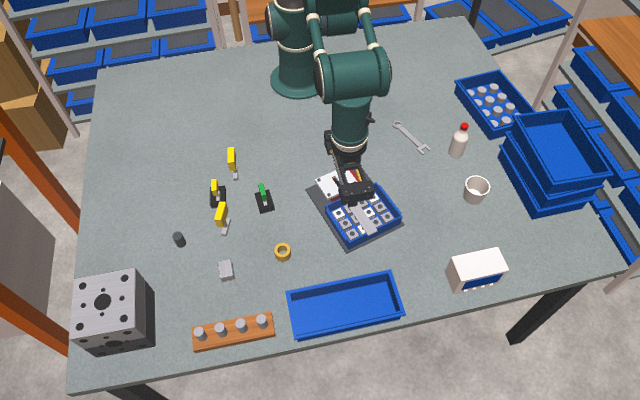

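View pics/side1.png

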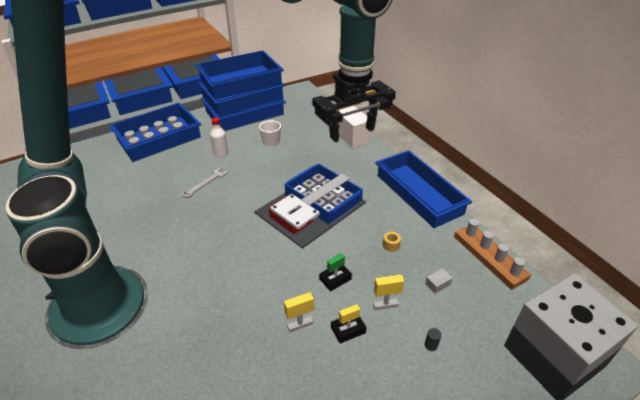

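The scene view shows three yellow toggles: (232,159), (215,190) in a black holder, and (221,215). The green spare is at (263,192), and the dock at about (358,205) has its lock hidden by the gripper. In the side view the yellows are at (299,305), (348,314) in the holder, and (389,286), with the plate at (293,210). The one in the holder is the smallest, so it's my candidate; next I'll measure all three and take a close crop.

Run:
```python
from h import *
ims={}
for n in("scene","side"):
    c=vision.read_camera(n);ray,P,ok=cloud(c);im=c["img"];ims[n]=im
    hsv=cv2.cvtColor(im,cv2.COLOR_BGR2HSV)
    for nm,lo,hi in(("yel",(22,150,90),(34,255,255)),("grn",(50,120,40),(75,255,255)),("red",(0,150,60),(8,255,255))):
        m=cv2.inRange(hsv,lo,hi);k,l,st,ce=cv2.connectedComponentsWithStats(m)
        for i in range(1,k):
            if st[i,4]<25:continue
            s=(l==i)&ok;p=P[s]
            if len(p)<10 or abs(p[:,1]).max()>.8 or p[:,0].min()<.2:continue
            z=np.percentile(p[:,2],97);t=p[p[:,2]>z-.006]
            r=cv2.minAreaRect((t[:,:2]*1000).astype(np.float32))
            print(n,nm,ce[i].round(),st[i,4],"zrange",np.percentile(p[:,2],[3,97]).round(3),"top rect",np.round(r[0],1),np.round(r[1],1),round(r[2],1))
    if n=="side":
        # plate: bright low-sat at z ~ .05
        m=ok&(hsv[...,1]<60)&(hsv[...,2]>120)&(abs(P[...,2]-.05)<.006)
        u,v=np.meshgrid(range(640),range(400));m&=(u>255)&(u<330)&(v>185)&(v<240)
        r=cv2.minAreaRect((P[m][:,:2]*1000).astype(np.float32));print("plate",m.sum(),r)
a=cv2.resize(ims["side"][180:340,250:410],(600,600),interpolation=cv2.INTER_CUBIC);cv2.imwrite("pics/crop1.png",a)
```

```text
scene yel [231. 158.] 158 zrange [0.056 0.096] top rect [ 383.5 -269.4] [15.7 58.8] 84.2
scene yel [214. 187.] 85 zrange [0.049 0.076] top rect [ 466.3 -330.5] [12.2 40.7] 82.0
scene yel [220. 213.] 188 zrange [0.044 0.095] top rect [ 572.7 -317.9] [18.8 56.8] 69.3
scene yel [281. 249.] 59 zrange [0.024 0.033] top rect [ 690.1 -174.7] [35.  37.5] 80.2
scene grn [262. 190.] 64 zrange [0.055 0.077] top rect [ 514.7 -198. ] [40.9 13.1] 5.6
scene red [464. 126.] 40 zrange [0.119 0.131] top rect [456.9 419.3] [19.1 21.8] 66.8
side yel [389. 285.] 478 zrange [0.059 0.095] top rect [ 571.  -318.9] [20.5 58.4] 70.4
side yel [299. 305.] 508 zrange [0.059 0.095] top rect [ 383.4 -272.5] [20.5 58.5] 82.8
side yel [349. 314.] 251 zrange [0.021 0.076] top rect [ 467.  -331.4] [13.4 40.2] 85.1
side grn [335. 262.] 204 zrange [0.047 0.076] top rect [ 514.4 -199.4] [40.4 14.7] 6.8
side red [215. 121.] 31 zrange [0.121 0.133] top rect [455.  416.6] [19.  15.2] 71.1
side red [283. 222.] 169 zrange [0.009 0.033] top rect [482.9  21.3] [ 3.8 97.3] 16.7
plate 1075 ((562.651611328125, 31.72026824951172), (168.6895294189453, 118.61778259277344), 16.572959899902344)
```

View pics/crop1.png

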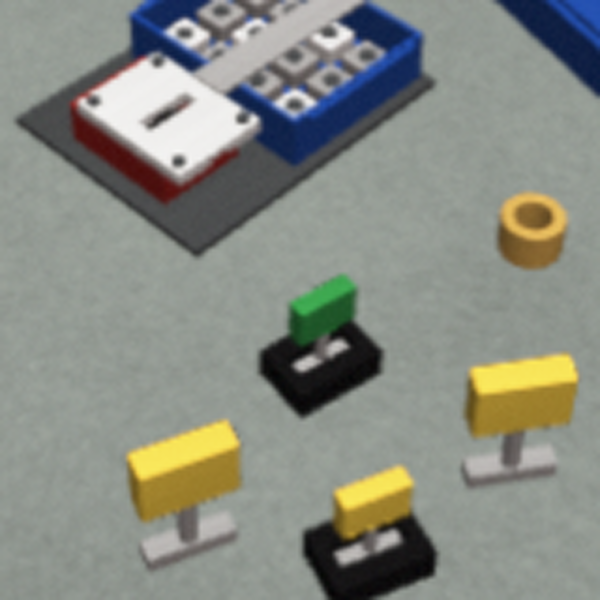

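The crop confirms the smaller yellow toggle, at crop (370,520), stands in the black holder. Its 41 x 13 mm top at 76 mm matches, while the two 58 mm ones are look-alikes. I'll move over it and then turn about +96° about tool z.

```bash
python3 -m pendant '[[[-27.6,-17.3,4,0,0,0],[-27.6,-17.3,4,0,0,0],[-27.6,-17.3,4,0,0,0],[-27.6,-17.3,4,0,0,0],[-27.6,-17.3,4,0,0,0],[-27.6,-17.3,4,0,0,0],[-27.6,-17.3,4,0,0,0],[-27.6,-17.3,4,0,0,0],[-27.6,-17.3,4,0,0,0],[-27.6,-17.3,4,0,0,0],[-27.6,-17.3,4,0,0,0],[-27.6,-17.3,4,0,0,0]]]' 70
python3 -m pendant '[[[0,0,0,0,0,8.05],[0,0,0,0,0,8.05],[0,0,0,0,0,8.05],[0,0,0,0,0,8.05],[0,0,0,0,0,8.05],[0,0,0,0,0,8.05],[0,0,0,0,0,8.05],[0,0,0,0,0,8.05],[0,0,0,0,0,8.05],[0,0,0,0,0,8.05],[0,0,0,0,0,8.05],[0,0,0,0,0,8.05]]]'
python3 -m pendant '[[[0,0,0,0,0,0],[0,0,0,0,0,0]]]'
python3 - <<'E'
from h import *
s=bot.sense();print(s["tcp_pos"],s["q"])
print(np.round(s["tool_rot"],3))
o=[]
for n in("wrist","scene","side"):
    c=vision.read_camera(n);im=c["img"];np.savez(f"/tmp/{n}.npz",**c)
    if n=="wrist":
        ray,P,ok=cloud(c);hsv=cv2.cvtColor(im,cv2.COLOR_BGR2HSV)
        m=cv2.inRange(hsv,(22,150,90),(34,255,255))>0;m&=ok
        p=P[m];print(m.sum(),np.percentile(p[:,2],[3,50,97]))
        p=p[(p[:,2]>.066)&(abs(p[:,0]-.4665)<.05)&(abs(p[:,1]+.331)<.05)];print(len(p),cv2.minAreaRect((p[:,:2]*1000).astype(np.float32)))
        o.append(im[::2,::2])
    elif n=="scene": o.append(cv2.resize(im[140:260,290:430],(320,200*320//233)))
    else: o.append(cv2.resize(im[170:250,240:380],(320,183)))
    o[-1]=cv2.resize(o[-1],(400,290))
cv2.imwrite("pics/w1.png",np.vstack([np.hstack(o[:2]),np.hstack([o[2],o[2]*0])]))
E
```

```text
time: 1.4
tcp_pos: [0.4665, -0.3322, 0.1905]
tool_rot: [[-0.0, 1.0, -0.0], [1.0, 0.0, 0.0], [0.0, -0.0, -1.0]]
wrist_force: [-0.4, 0.6, -0.8]
opening: 0.797
time: 2.6
tcp_pos: [0.4672, -0.3311, 0.1905]
tool_rot: [[0.993, -0.121, -0.0], [-0.121, -0.993, 0.0], [-0.0, -0.0, -1.0]]
wrist_force: [1.2, -0.5, 1.1]
opening: 0.792
time: 2.8
tcp_pos: [0.4673, -0.3311, 0.1906]
tool_rot: [[0.994, -0.112, -0.0], [-0.112, -0.994, 0.0], [-0.0, -0.0, -1.0]]
wrist_force: [-0.5, 0.0, 0.1]
opening: 0.794
[ 0.46729101 -0.33110756  0.19055434] [-3.78105421e+01  6.15630244e+00  1.07671458e+02 -2.77341864e-03
  6.61916605e+01  5.85956735e+01]
[[ 0.994 -0.112 -0.   ]
 [-0.112 -0.994  0.   ]
 [-0.    -0.    -1.   ]]
3258 [0.05738071 0.08866229 0.09294458]
755 ((470.718017578125, -324.50799560546875), (43.872676849365234, 42.365028381347656), 63.868865966796875)
```

View pics/w1.png

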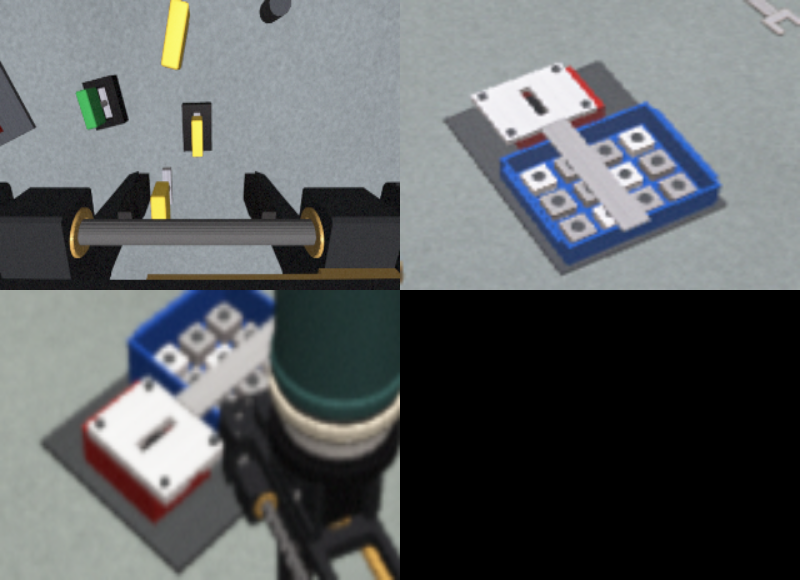

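Wrist view: the toggle sits straight ahead in its holder at panel (197,135), nearly aligned with the tool. In the scene panel (537,100) and side panel (157,435) the plate and slot are clear. I'll refine both measurements.

Run:
```python
from h import *
for n in("wrist","scene","side"):
    c=dict(np.load(f"/tmp/{n}.npz"));im=c["img"];ray,P,ok=cloud(c);hsv=cv2.cvtColor(im,cv2.COLOR_BGR2HSV);e=c["eye"]
    H=lambda s,h:(e+ray[s]*((h-e[2])/ray[s][:,2])[:,None])[:,:2]*1000
    def rect(p):
        r=cv2.minAreaRect(p.astype(np.float32));return np.round(r[0],1),np.round(r[1],1),round(r[2],1)
    if n=="wrist":
        m=cv2.inRange(hsv,(22,150,60),(34,255,255));k,l,st,ce=cv2.connectedComponentsWithStats(m)
        for i in range(1,k):
            if st[i,4]<200:continue
            s=(l==i)&ok;p=P[s]
            d=np.median(p,axis=0)
            if abs(d[0]-.467)>.03:continue
            zt=np.percentile(p[:,2],90);print(ce[i],st[i,4],d,zt)
            br=(l==i)&ok&(abs(P[...,2]-zt)<.005)
            print("depth",rect(P[br][:,:2]*1000),"mean",P[br].mean(0)*1000,"cast@74",rect(H(br,.074)))
    else:
        g=hsv[...,2]; m=((hsv[...,1]<50)&(g>150)&(abs(P[...,2]-.05)<.008)).astype(np.uint8)*255
        m=cv2.morphologyEx(m,cv2.MORPH_OPEN,np.ones((5,5)))
        k,l,st,ce=cv2.connectedComponentsWithStats(m)
        for i in range(1,k):
            if st[i,4]<200:continue
            s=l==i;print(n,"plate",ce[i],st[i,4],rect(H(s,.05)))
            u0,v0,w,h,_=st[i]
            sub=np.zeros_like(s);sub[v0+3:v0+h-3,u0+3:u0+w-3]=1
            hull=np.zeros(s.shape,np.uint8);cv2.fillConvexPoly(hull,cv2.convexHull(np.argwhere(s)[:,::-1].astype(np.int32)),1)
            d=((hull>0)&(g<120)).astype(np.uint8);kk,ll,ss,cc=cv2.connectedComponentsWithStats(d)
            for j in range(1,kk):
                if ss[j,4]>=4:print("  dark",cc[j].round(1),ss[j,4],rect(H(ll==j,.05)))
        r=cv2.inRange(hsv,(0,150,50),(8,255,255))>0
        r&=ok&(abs(P[...,0]-.52)<.09)&(abs(P[...,1]-.03)<.09);print("red",r.sum(),rect(P[r][:,:2]*1000))
```

```text
[314.17132442 188.33657351] 823 [ 0.46552811 -0.33151209  0.07275487] 0.07373222751302534
depth (array([ 465.5, -332.4]), array([13.8, 40.9]), 85.4) mean [ 465.0240818  -331.97701624   72.81585905] cast@74 (array([ 466.2, -332.5]), array([13.6, 41.1]), 85.4)
scene plate [345.75       195.18909091] 1100 (array([594.5,  34.3]), array([232.7, 103.2]), 13.8)
  dark [336.8 182.3] 33 (array([521.1,  17.6]), array([36.5,  9.4]), 15.0)
  dark [354.5 182.5] 4 (array([533.9,  66.9]), array([2.9, 3.7]), 75.3)
  dark [354.  189.5] 28 (array([557.6,  59.2]), array([ 8.9, 25.3]), 18.1)
  dark [357.1 194.9] 43 (array([577.7,  63.5]), array([17.4, 22.8]), 17.8)
  dark [328.5 194.5] 4 (array([558.4, -15.7]), array([2.8, 3.5]), 77.1)
  dark [335.7 197.8] 36 (array([574.2,   0.8]), array([11.2, 30.7]), 14.6)
  dark [340.2 202.8] 51 (array([593.7,   9.6]), array([18.7, 25.6]), 14.4)
  dark [361.3 201.8] 12 (array([602.4,  69.2]), array([ 8.4, 10.3]), 74.9)
  dark [363.8 207.1] 10 (array([621.9,  70.3]), array([ 5.6, 11.4]), 17.3)
  dark [347.8 212.1] 18 (array([623.3,  23.7]), array([25.2, 12.9]), 17.4)
  dark [367.5 212. ] 4 (array([639.7,  76.2]), array([6.7, 2.2]), 25.6)
  dark [357.2 223. ] 5 (array([667.4,  39.9]), array([4.1, 6.3]), 26.6)
red 34 (array([508.3,  73.8]), array([25.7, 71.1]), 85.7)
side plate [301.68016194 204.96659919] 988 (array([576.1,  29.6]), array([196.2, 108.8]), 13.4)
  dark [308.7 189.2] 10 (array([591.4,  72.5]), array([8.7, 8.2]), 61.5)
  dark [297.9 195.4] 31 (array([553.6,  63.3]), array([16.9, 31.9]), 41.7)
  dark [327.8 194.2] 8 (array([625.8,  27.2]), array([6.8, 8.5]), 2.8)
  dark [318.5 204. ] 105 (array([581.6,   7.4]), array([63.7, 27.6]), 34.1)
  dark [293.1 210.6] 16 (array([515.8,  15.5]), array([25.5,  6.6]), 28.5)
  dark [297.2 222.6] 5 (array([503.6, -30. ]), array([3.6, 5. ]), 60.5)
red 182 (array([497.1,  10.5]), array([ 55.5, 115.5]), 50.1)
```

```bash
python3 -m pendant '[[[-1.2,1.2,0,0,0,-1.8],[0,0,25,0,0,0],[0,0,25,0,0,0],[0,0,25,0,0,0],[0,0,25,0,0,0],[0,0,20,0,0,0],[0,0,15,0,0,0],[0,0,10,0,0,0],[0,0,5,0,0,0],[0,0,0,0,0,0],[0,0,0,0,0,0]]]' 70
python3 -m pendant '[[[0,0,0,0,0,0],[0,0,0,0,0,0],[0,0,0,0,0,0],[0,0,0,0,0,0],[0,0,0,0,0,0],[0,0,0,0,0,0],[0,0,0,0,0,0],[0,0,0,0,0,0],[0,0,0,0,0,0],[0,0,0,0,0,0]]]' 4
python3 -m pendant '[[[0,0,-5,0,0,0],[0,0,-15,0,0,0],[0,0,-20,0,0,0],[0,0,-25,0,0,0],[0,0,-25,0,0,0],[0,0,-20,0,0,0],[0,0,-10,0,0,0],[0,0,0,0,0,0],[0,0,0,0,0,0]]]'
python3 - <<'E'
from h import *
c=vision.read_camera("side");cv2.imwrite("pics/s2.png",cv2.resize(c["img"][200:360,250:450],(600,480)))
E
```

```text
time: 4.05
tcp_pos: [0.4667, -0.3327, 0.0415]
tool_rot: [[0.997, -0.084, 0.001], [-0.084, -0.997, -0.001], [0.001, 0.001, -1.0]]
wrist_force: [-1.7, -0.2, -0.5]
opening: 0.797
time: 5.05
tcp_pos: [0.466, -0.3322, 0.0407]
tool_rot: [[0.996, -0.084, -0.0], [-0.084, -0.996, 0.0], [-0.0, -0.0, -1.0]]
wrist_force: [0.7, 0.2, -0.3]
opening: 0.151
time: 5.95
tcp_pos: [0.4658, -0.332, 0.1605]
tool_rot: [[0.996, -0.084, -0.0], [-0.084, -0.996, 0.0], [-0.0, -0.0, -1.0]]
wrist_force: [-0.2, -0.1, -1.4]
opening: 0.153
```

View pics/s2.png

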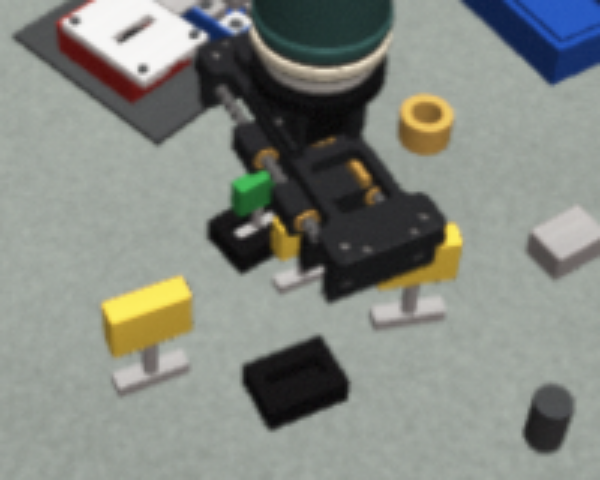

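The toggle is lifted out upright at crop (290,255), and its holder is empty. I'll stop short of the dock so the wrist camera sees the slot.

```bash
python3 -m pendant '[[[-2.4,-27.6,0,0,0,0],[-2.4,-27.6,0,0,0,0],[-2.4,-27.6,0,0,0,0],[-2.4,-27.6,0,0,0,0],[-2.4,-27.6,0,0,0,0],[-2.4,-27.6,0,0,0,0],[-2.4,-27.6,0,0,0,0],[-2.4,-27.6,0,0,0,0],[-2.4,-27.6,0,0,0,0],[-2.4,-27.6,0,0,0,0],[-2.4,-27.6,0,0,0,0],[-2.4,-27.6,0,0,0,0]]]'
python3 -m pendant '[[[0,0,0,0,0,-6.5],[0,0,0,0,0,-6.5],[0,0,0,0,0,-6.5],[0,0,0,0,0,0],[0,0,0,0,0,0]]]'
cat > slot.py <<'E'
from h import *
import sys
s=bot.sense();print(s["tcp_pos"]);print(np.round(s["tool_rot"],4))
c=vision.read_camera("wrist");np.savez("/tmp/w.npz",**c);im=c["img"];ray,P,ok=cloud(c);hsv=cv2.cvtColor(im,cv2.COLOR_BGR2HSV);e=np.array(c["eye"])
H=lambda s,h:(e+ray[s]*((h-e[2])/ray[s][:,2])[:,None])[:,:2]*1000
m=((hsv[...,1]<60)&(hsv[...,2]>140)&(abs(P[...,2]-.05)<.006)).astype(np.uint8)*255
k,l,st,ce=cv2.connectedComponentsWithStats(m)
i=1+np.argmax(st[1:,4]);S=l==i;print("comp",ce[i],st[i],"z",np.median(P[S][:,2]))
ct,hi=cv2.findContours(S.astype(np.uint8),cv2.RETR_CCOMP,cv2.CHAIN_APPROX_NONE)
for q,hh in zip(ct,hi[0]):
    if hh[3]>=0 and len(q)>15:
        q=q[:,0];r=cv2.minAreaRect(H((q[:,1],q[:,0]),.05).astype(np.float32));print("hole",q.mean(0),np.round(r[0],1),np.round(r[1],1),round(r[2],2))
r=cv2.minAreaRect(H(S,.05).astype(np.float32));print("outer",r)
cv2.imwrite(sys.argv[1],im)
E
python3 slot.py pics/w2.png
```

```text
time: 7.2
tcp_pos: [0.4638, 0.0014, 0.1591]
tool_rot: [[0.996, -0.084, -0.003], [-0.084, -0.996, 0.0], [-0.003, 0.0, -1.0]]
wrist_force: [-0.5, 0.7, -0.9]
opening: 0.156
time: 7.7
tcp_pos: [0.4643, 0.0002, 0.1596]
tool_rot: [[0.968, 0.251, -0.002], [0.251, -0.968, 0.0], [-0.002, -0.001, -1.0]]
wrist_force: [-0.1, 0.4, -1.4]
opening: 0.156
[4.64300828e-01 2.19553168e-04 1.59609988e-01]
[[ 9.680e-01  2.511e-01 -2.200e-03]
 [ 2.511e-01 -9.680e-01  1.000e-04]
 [-2.100e-03 -7.000e-04 -1.000e+00]]
comp [311.72030093 101.45989564] [  237     0   148   172 16482] z 0.04917056006513207
hole [255.62162162 161.24324324] [475.9  47.8] [ 9.4 10.4] 58.27
hole [370.44736842 158.        ] [499.8 -34.6] [10.3  9.9] 60.71
hole [312.15384615 117.58333333] [516.7  14.6] [44.2 14.2] 15.94
hole [249.02380952  76.52380952] [533.7  64.7] [ 9.9 10.5] 56.72
hole [372.07142857  73.        ] [557.4 -18. ] [ 9.8 10.4] 59.41
outer ((535.635986328125, 20.089557647705078), (115.42731475830078, 103.66691589355469), 16.03019905090332)
```

View pics/w2.png

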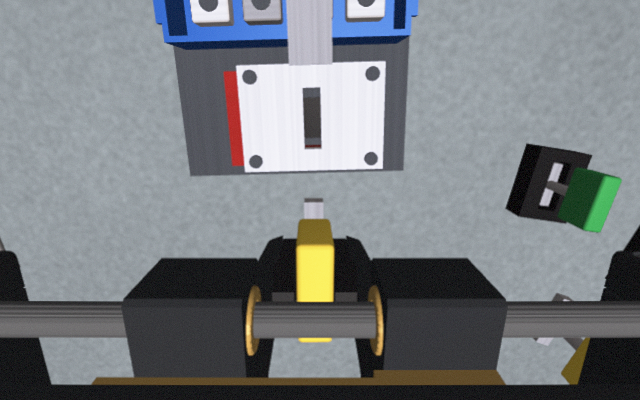

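The slot is at pixel (312,117), world (516.7, 14.7), 44 x 14 mm at 15.9°. It agrees with the centre of the four screws, and the toggle is held straight. Next I'll align, then descend to about 5 mm above the plate.

```bash
python3 -m pendant '[[[0,0,0,0,0,-1.45],[18,0.1,0,0,0,0],[18,0.1,0,0,0,0],[18.4,0.2,0,0,0,0],[0,0,20,0,0,0],[0,0,20,0,0,0],[0,0,20,0,0,0],[0,0,8,0,0,0],[0,0,4,0,0,0],[0,0,0,0,0,0],[0,0,0,0,0,0],[0,0,0,0,0,0]]]'
python3 - <<'E'
from h import *
f=[]
s=bot.sense();print(s["tcp_pos"],np.round(s["tool_rot"],4),s["wrist_force"])
c=vision.read_camera("wrist");cv2.imwrite("pics/w3.png",c["img"][100:400,120:520]);
E
```

```text
time: 8.95
tcp_pos: [0.5184, 0.0149, 0.0898]
tool_rot: [[0.961, 0.278, 0.002], [0.278, -0.961, -0.0], [0.002, 0.001, -1.0]]
wrist_force: [-0.1, 0.2, -1.1]
opening: 0.157
[0.51836272 0.01491808 0.08984615] [[ 9.605e-01  2.781e-01  2.100e-03]
 [ 2.781e-01 -9.605e-01 -0.000e+00]
 [ 2.000e-03  6.000e-04 -1.000e+00]] [-0.12893536  0.20829146 -1.14483623]
```

View pics/w3.png

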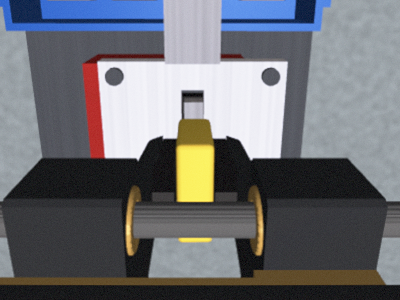

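The crossbar's end at crop (193,105) lies within the slot's width. Now a gentle descent.

```bash
python3 -m pendant '[[[-1.2,-0.2,0,0,0,0],[0,0,1,0,0,0],[0,0,1,0,0,0],[0,0,1,0,0,0],[0,0,1,0,0,0],[0,0,1,0,0,0],[0,0,0,0,0,0]]]'
python3 -m pendant '[[[0,0,1,0,0,0],[0,0,1,0,0,0],[0,0,0,0,0,0]]]'
python3 -m pendant '[[[0,0,1,0,0,0],[0,0,0,0,0,0]]]'
python3 -m pendant '[[[0,0,1,0,0,0],[0,0,0,0,0,0]]]'
```

```text
time: 9.7
tcp_pos: [0.516, 0.0148, 0.0834]
tool_rot: [[0.961, 0.278, -0.001], [0.278, -0.961, 0.0], [-0.001, -0.0, -1.0]]
wrist_force: [-0.6, -0.4, -1.1]
opening: 0.153
time: 10.0
tcp_pos: [0.5161, 0.0148, 0.0815]
tool_rot: [[0.961, 0.278, -0.0], [0.278, -0.961, 0.0], [-0.0, -0.0, -1.0]]
wrist_force: [0.2, 0.6, -1.5]
opening: 0.156
time: 10.2
tcp_pos: [0.5162, 0.0148, 0.0806]
tool_rot: [[0.961, 0.278, -0.0], [0.278, -0.961, -0.0], [-0.0, -0.0, -1.0]]
wrist_force: [-0.1, 0.4, -1.6]
opening: 0.154
time: 10.4
tcp_pos: [0.5162, 0.0148, 0.0796]
tool_rot: [[0.961, 0.278, -0.0], [0.278, -0.961, -0.0], [-0.0, -0.0, -1.0]]
wrist_force: [0.1, -0.2, -1.0]
opening: 0.155
```

No force at an underside of about 47 mm, so the crossbar is inside the slot. I'll carry on down to the pad.

```bash
python3 -m pendant '[[[0,0,1,0,0,0],[0,0,1,0,0,0],[0,0,1,0,0,0],[0,0,0,0,0,0]]]'
python3 -m pendant '[[[0,0,1,0,0,0],[0,0,1,0,0,0],[0,0,1,0,0,0],[0,0,0,0,0,0]]]'
python3 -m pendant '[[[0,0,1,0,0,0],[0,0,1,0,0,0],[0,0,1,0,0,0],[0,0,0,0,0,0]]]'
python3 -m pendant '[[[0,0,1,0,0,0],[0,0,1,0,0,0],[0,0,0,0,0,0]]]'
```

```text
time: 10.8
tcp_pos: [0.5161, 0.0148, 0.0765]
tool_rot: [[0.961, 0.278, -0.0], [0.278, -0.961, -0.0], [-0.0, -0.0, -1.0]]
wrist_force: [-1.1, 0.2, -0.9]
opening: 0.154
time: 11.2
tcp_pos: [0.5161, 0.0148, 0.0735]
tool_rot: [[0.961, 0.278, -0.0], [0.278, -0.961, 0.0], [-0.0, -0.0, -1.0]]
wrist_force: [-0.3, 0.0, -0.5]
opening: 0.155
time: 11.6
tcp_pos: [0.5164, 0.0148, 0.071]
tool_rot: [[0.961, 0.278, 0.0], [0.278, -0.961, -0.0], [0.0, 0.0, -1.0]]
wrist_force: [-1.3, 0.8, 2.8]
opening: 0.153
time: 11.9
tcp_pos: [0.5164, 0.0148, 0.0689]
tool_rot: [[0.961, 0.278, 0.0], [0.278, -0.961, -0.0], [0.0, 0.0, -1.0]]
wrist_force: [-1.8, 0.2, 4.8]
opening: 0.155
```

Contact came at about 71.3 mm, with the force matching the pad law. I'll push on to about 9 mm of depth.

```bash
python3 -m pendant '[[[0,0,1,0,0,0],[0,0,1,0,0,0],[0,0,1,0,0,0],[0,0,0,0,0,0]]]'
python3 -m pendant '[[[0,0,1,0,0,0],[0,0,1,0,0,0],[0,0,1,0,0,0],[0,0,0.8,0,0,0],[0,0,0,0,0,0]]]'
```

```text
time: 12.3
tcp_pos: [0.5165, 0.0148, 0.0661]
tool_rot: [[0.961, 0.278, 0.0], [0.278, -0.961, 0.0], [0.0, 0.0, -1.0]]
wrist_force: [-2.8, -0.5, 6.1]
opening: 0.155
time: 12.8
tcp_pos: [0.5165, 0.0148, 0.0627]
tool_rot: [[0.961, 0.278, 0.0], [0.278, -0.961, 0.0], [0.0, 0.0, -1.0]]
wrist_force: [-3.6, 0.4, 9.8]
opening: 0.156
```

```bash
python3 -m pendant '[[[0,0,0,0,0,-5],[0,0,0,0,0,-5],[0,0,0,0,0,-5],[0,0,0,0,0,0]]]'; python3 -c "
from h import *
s=bot.sense();print(s['wrist_torque'],s['q'])"
```

```text
time: 13.2
tcp_pos: [0.5184, 0.0148, 0.0635]
tool_rot: [[0.855, 0.519, 0.004], [0.519, -0.855, -0.0], [0.004, 0.002, -1.0]]
wrist_force: [-0.1, 1.0, 8.5]
opening: 0.158
[0.04879543 0.20734522 0.02706196] [-1.12184165e+00  8.42660441e+00  1.20193289e+02  2.05789075e-03
  5.11334365e+01  5.76196740e+01]
```

It turns freely. Now the remaining 75°.

```bash
python3 -m pendant '[[[0,0,0,0,0,-6.25],[0,0,0,0,0,-6.25],[0,0,0,0,0,-6.25],[0,0,0,0,0,-6.25],[0,0,0,0,0,-6.25],[0,0,0,0,0,-6.25],[0,0,0,0,0,0]]]';python3 -m pendant '[[[0,0,0,0,0,-6.25],[0,0,0,0,0,-6.25],[0,0,0,0,0,-6.25],[0,0,0,0,0,-6.25],[0,0,0,0,0,-6.25],[0,0,0,0,0,-6.25],[0,0,0,0,0,0],[0,0,0,0,0,0]]]'; python3 -c "
from h import *
s=bot.sense();print(s['wrist_torque'],s['q'])"
```

```text
time: 13.9
tcp_pos: [0.5189, 0.0148, 0.0637]
tool_rot: [[0.362, 0.932, 0.005], [0.932, -0.362, -0.0], [0.002, 0.005, -1.0]]
wrist_force: [0.1, -0.1, 9.0]
opening: 0.155
time: 14.7
tcp_pos: [0.5191, 0.0148, 0.0638]
tool_rot: [[-0.278, 0.961, 0.006], [0.961, 0.278, -0.0], [-0.002, 0.005, -1.0]]
wrist_force: [0.8, 0.8, 8.9]
opening: 0.155
[ 0.11143652 -0.17768592  0.06950072] [-1.12218827e+00  8.42604210e+00  1.20162587e+02  7.18832891e-03
  5.10831683e+01 -1.72799394e+01]
```

```bash
python3 -m pendant '[[[0,-0.7,0,0,0,0],[0,-0.8,0,0,0,0],[0,0,0,0,0,0]]]'; python3 -m pendant '[[[0,0,-1,0,0,0],[0,0,-1,0,0,0],[0,0,-1,0,0,0],[0,0,0,0,0,0]]]'
```

```text
time: 15.0
tcp_pos: [0.5188, 0.0147, 0.0643]
tool_rot: [[-0.278, 0.961, 0.008], [0.961, 0.278, 0.001], [-0.002, 0.008, -1.0]]
wrist_force: [1.8, 2.1, 8.1]
opening: 0.156
time: 15.4
tcp_pos: [0.5187, 0.0146, 0.0671]
tool_rot: [[-0.278, 0.961, 0.008], [0.961, 0.278, 0.001], [-0.002, 0.008, -1.0]]
wrist_force: [3.3, 0.8, 5.8]
opening: 0.152
```

The bar's top is at about 43 mm, already above the rib bottoms, and the force still follows the pad law. It's entering the groove, so I'll let it rise the last millimetre.

```bash
python3 -m pendant '[[[0,0,-0.6,0,0,0],[0,0,-0.6,0,0,0],[0,0,0,0,0,0]]]'; python3 -m pendant '[[[0,0,0,0,0,0],[0,0,0,0,0,0],[0,0,0,0,0,0],[0,0,0,0,0,0],[0,0,0,0,0,0]]]' 45
```

```text
time: 15.7
tcp_pos: [0.5185, 0.0146, 0.068]
tool_rot: [[-0.278, 0.961, 0.008], [0.961, 0.278, 0.0], [-0.002, 0.008, -1.0]]
wrist_force: [3.1, 1.4, 6.2]
opening: 0.156
time: 16.2
tcp_pos: [0.5144, 0.0144, 0.0657]
tool_rot: [[-0.278, 0.961, -0.001], [0.961, 0.278, 0.0], [0.0, -0.001, -1.0]]
wrist_force: [0.4, 0.1, -0.5]
opening: 0.513
```

```bash
python3 -m pendant '[[[0,0,-5,0,0,0],[0,0,-12,0,0,0],[0,0,-20,0,0,0],[0,0,-25,0,0,0],[0,0,-25,0,0,0],[0,-25,-10,0,0,0],[0,-30,0,0,0,0],[0,-30,0,0,0,0],[0,-15,0,0,0,0],[0,0,0,0,0,0]]]'
python3 - <<'E'
from h import *
s=bot.sense();print(s["tcp_pos"],s["wrist_force"])
o=[]
for n,(a,b,c_,d) in(("scene",(130,250,270,430)),("side",(150,270,220,380))):
    c=vision.read_camera(n);ray,P,ok=cloud(c);im=c["img"];hsv=cv2.cvtColor(im,cv2.COLOR_BGR2HSV)
    m=(cv2.inRange(hsv,(22,150,70),(34,255,255))>0)&ok&(np.hypot(P[...,0]-.517,P[...,1]-.015)<.05)
    p=P[m];
    if len(p)>8:
        z=np.percentile(p[:,2],95);t=p[p[:,2]>z-.006];r=cv2.minAreaRect((t[:,:2]*1000).astype(np.float32));print(n,len(p),"top z",z,r)
    o.append(cv2.resize(im[a:b,c_:d],(400,300)))
cv2.imwrite("pics/f1.png",np.hstack(o))
E
```

```text
time: 17.2
tcp_pos: [0.4174, -0.0137, 0.1639]
tool_rot: [[-0.277, 0.961, 0.001], [0.961, 0.277, -0.0], [-0.0, 0.001, -1.0]]
wrist_force: [0.3, -0.2, -0.4]
opening: 0.512
[ 0.41742049 -0.0137469   0.16392397] [ 0.32133511 -0.23017306 -0.36339721]
scene 116 top z 0.10333940334555886 ((519.1817016601562, 15.21096134185791), (15.441032409667969, 42.41194534301758), 15.370955467224121)
side 146 top z 0.10495876437147897 ((520.3795166015625, 13.738890647888184), (15.489371299743652, 43.75558090209961), 14.73611068725586)
```

View pics/f1.png

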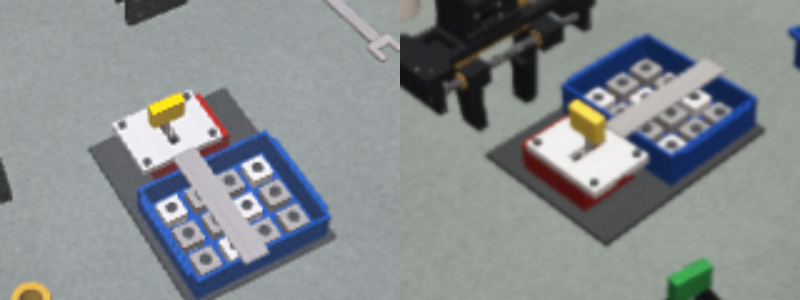

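The toggle stands upright through the slot at panel (168,115) in the scene view and (588,120) in the side view, turned across the strap. Its top is at about 103–105 mm (102 mm expected if locked, 98 mm if it were only under the ribs). The gripper is clear, so I'm handing in.

```bash
python3 -c "
from plant import bot
print(bot.sign_off(),bot.sense()['time'])"
```

```text
the job is handed in; nothing more can be done
the job is handed in; nothing more can be done
```

The strap is locked and the job is handed in, about 17 s into the 70 s limit. I took the smallest yellow toggle from its holder and lowered it through the slot with no contact force. I then pushed it about 8 mm into the spring pad at roughly 11 N, turned it 90° freely, let it rise into the groove, released it and backed away.

**Final checks:**
- **Height:** both cameras put the toggle's top at about 103–105 mm; they read about 2 mm high before. 102 mm is expected when locked and 98 mm if the bar were only caught under the ribs.
- **Direction:** the grip lies across the strap, within about 1° of the cross groove.
- **Gripper:** it was clear, with only residual force on the wrist.

**Disagreements and gaps:**
- **Sideways drift:** the tool drifted about 2.5 mm along the strap while turning, and my correction hardly changed the reading. The cameras put the toggle about 2–3 mm from the measured slot centre, inside the groove's 3.5 mm play.
- **Side force:** at release there was about 3 N of side force and the pad's upward force of about 7 N; both went to zero.
- **Spare and bystanders:** I did not re-measure them. The moves kept clear of them, and the side view still shows the green spare standing.

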